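# Index a bench welding turntable to its second station

### The job

One side of the bracket on the bench turntable has been tacked; bring the table round to its second station for the other side. Swing the lock lever clockwise all the way to its free end, then turn the table anticlockwise by its upright handle until you feel it come up softly against its second stop, and then swing the lever all the way back so that the table is locked there. Feel your way and force nothing, and leave the work on the table and the things lying round it undisturbed.

Things in the scene. Friction and masses are not known exactly. Their poses are not given: they have to be found in the camera images.
- turntable_base: Grey foot of the turntable, fixed to the bench. Origin under the table's axis at bench height, z up; the lock axis lies 117 mm along its -y axis. The second stop is a dark index dog clamped under the table's rim, which also carries the second lock notch.
- table_axis (a point): Point on the vertical axis of the round table (190 mm across), at the height of its top, 56 mm above the bench.
- turntable (a joint): Turn of the table, rad: about 0 at the first station (0.03 of play while locked), growing anticlockwise seen from above. Takes about 2.5 N at the handle and stays where left. The second stop comes somewhere between 0.87 and 1.34, different each time and not told: it must be felt. The table can be locked only within about 0.03 of that stop.
- table_handle (a point): Middle of the upright black handle on the table: round, 18 mm across, 53 mm high, 80 mm from the table axis; this point is 30 mm above the table top. At table angle 0 it stands 50 degrees anticlockwise from the base's x axis; it goes round with the table.
- lock_axis (a point): Point on the vertical axis of the lock lever, 100 mm above the bench.
- lock_lever (a joint): Turn of the lock lever, rad: 0 locked (points straight away from the table), growing clockwise seen from above to its end stop at 1.66, free. The table is freed only above about 1.5; the lever goes back only with a notch squarely before its half-round shaft, else it jams at 1.4 to 1.5. Takes about 1.5 N at the knob and stays where left.
- lever_knob (a point): Middle of the upright black knob at the end of the lever: round, 18 mm across, 53 mm high, 88 mm from the lock axis; this point is 30 mm above the flat arm's top, 100 mm above the bench.
- lock_housing: Grey block round the lock shaft, 88 mm wide, 57 mm high, fixed to the foot (origin and axes of turntable_base). Its sides, 44 mm either side of the lock axis, are the stops that the dogs meet. A stop bears at most 15 N (a slow push of about 20 N at the table handle), the lock shaft 80 N (about 15 N at a jammed lever's knob).
- bracket_centre (a point): Centre of the bent steel bracket, 62 x 76 x 50 mm, standing loose near the middle of the table; it rides round with it.
- magnet: Steel welding magnet, 24 x 46 mm and 66 mm high, standing loose on the table against the bracket, on the side away from the handle. Origin at its underside.
- tape_measure: Tape measure, 32 x 82 x 60 mm, standing on the bench; leave alone.
- torch_light: Dark pocket lamp, 104 mm long, lying on the bench; leave alone.
- coupon: Steel test coupon with a weld bead, 30 x 60 x 8 mm, lying on the bench near the lock; leave alone.
Mind the look-alikes: they are no part of the job. What is shaped like the part that bears bracket_centre but orange or red is not meant. There is more than one size of the magnet; the job needs the smaller.

How it is judged (in metres and radians):
On the way, in this order (a step that is already met when the one before it is completed fails the run):
1. the lock lever is at its free end (value of joint lock_lever above 1.5 rad), for 0.2 s.
2. the table is turned on towards its second stop with the lever still free (value of joint turntable above 0.82 rad and value of joint lock_lever above 1.5 rad), for 0.2 s.
At the end, for the whole second after the job is handed in: The lever is back within 0.12 rad of locked with the table turned past 0.82 rad, so that it is locked in the second station and at rest; bracket (within 35 mm of the axis) and magnet (its foot within 65 mm of the bracket's centre) stand upright on the table (value of joint lock_lever below 0.12 rad and value of joint turntable above 0.82 rad and velocity of joint turntable between -0.05 and 0.05 rad/s and horizontal distance between bracket_centre and table_axis below 0.035 m and angle between each of bracket_centre, magnet's own z axis and vertical below 0.1 rad and horizontal distance between magnet and bracket_centre below 0.065 m); the robot touches nothing.
It fails at once if the lock shaft is forced against the table's index ring (contact force between lock_lever and turntable above 80 N).
It fails at once if the table is driven hard against its stop (contact force between lock_housing and turntable above 15 N).
It fails at once if the bracket or the magnet is knocked over or off its place (horizontal distance between bracket_centre and table_axis above 0.035 m or angle between any of bracket_centre, magnet's own z axis and vertical above 0.3 rad).
It fails at once if a thing lying round the turntable is shifted by more than 20 mm (distance of any of tape_measure, torch_light, coupon from where it was at the start of the episode above 0.02 m).
It also fails if it takes over 67 s, if anything falls off the work surface, if the arm or the gripper's body presses on something with over 40 N, if the wrist force passes 120 N, or if a joint passes its speed limit or range.

### The arm

A 6-joint arm with a two-finger parallel gripper is mounted at the origin on the work surface; the furniture and walls round the work are solid. World frame = base frame: x ahead of the robot, y to its left, z up, the work surface at z = 0. Lengths are in mm, angles in degrees, forces in N, time in s.
With the tool pointing down it reaches from about 350 to 850 mm from the base axis. Payload 8.1 kg.
Tool frame: the origin (TCP) lies midway between the tips of the shut fingers; the grasp point (between the pads) lies 19 mm behind it; z points along the fingers, y is the direction in which the jaws open and shut (so a half turn about z gives the same grasp; the last joint's range is limited). The gripper opens to 85 mm and grips with 20 to 120 N. Pads are 22 mm wide; open, the fingers measure 114 mm over their backs; the gripper's body (76 mm by 85 mm) begins 54 mm behind the grasp point. The pads swing forward as they close: fully open they stand 13 mm farther back than shut.
Start: joints at [-79.148, 7.471, 85.268, -0, 87.261, -4.893], TCP at [162.833, -577.486, 210.092] pointing down, gripper open.
Joint ranges: [-169.43, 169.43], [-51.17, 129.36], [1.28, 143.12], [-76.62, 256.62], [0, 156.53], [-152.29, 152.29]. Speed limits (degrees/s): [136.94, 136.94, 159.86, 180, 180, 180].

### API

Orientations are given as [roll, pitch, yaw] about the fixed x, y, z axes, in that order (R = Rz(yaw) Ry(pitch) Rx(roll)).
In Python, from bench import telemetry, snapshot, camera_params, job gives the robot as it stands. The module is installed in compiled form; this text tells all that it offers.
- The arm moves only by the shell command python3 -m jog 'ROWS' [FORCE]. ROWS is JSON, a list that holds one entry, the list of rows, each a list of 7 numbers: the shift along the tool's x, y, z in units of 50 mm (1.0 is 50 mm), then the turn, a rotation vector about the tool's x, y, z in units of 2 pi rad (1.0 is 2 pi rad), then the opening, from 0 (shut) to 1 (fully open). In form: [[[dx, dy, dz, rx, ry, rz, claw], ...]]. A call has 1 to 12 rows; each row shifts and turns the commanded pose from where the row before left it, along the tool's axes as they then stand; what a row does not reach is not made up. A row lasts 1/8 s, in which the tool goes at most 62.5 mm and 10.7 degrees, less where a joint would pass 70% of its speed; a pose out of reach is approached as far as the arm can. A call with a number of a shift or a turn outside -1 to 1 is refused whole. A call with a gripper value outside its range is refused whole. The fingers move at their own pace and stop on an object; FORCE is the grip in N (left out, the last holds). Time passes only in rows, so rows that do not move let the fingers close. It gives the time, the measured TCP pose, the force and the opening at its end, in the units of the state.
- telemetry.sense(): the state, without advancing time (a new reading comes with each control period).
- snapshot(name): name is "side" or "top" or "wrist"; returns (picture, depth): 420x560x3 uint8, red, green, blue; 420x560 float32, mm along the optical axis (not along the pixel's ray), 0 where there is no reading.
- camera_params(name): a dict with "K" (3x3 intrinsics, pixels), "D" ([k1, k2, p1, p2, k3] as OpenCV has them; the pictures are not rectified), "extrinsics" (4x4, takes a point from camera to world coordinates). Camera axes: x right, y down, z forward; pixel columns grow to the right and rows downward; lengths in mm; the calibration is good to about 2 mm. A picture is of the moment at which its call begins: read the wrist's pose just before it. camera_params takes no time and is no camera call; for the wrist camera it gives the pose at the moment of the call.
- job.hand_in(): hands the job in, once; it reports no verdict.
The state is a dict: "time": time; "joint_pos": joint angles; "qd": joint speeds; "joint_efforts": joint torques, N m; "tool_pos": TCP position; "tcp_rot": TCP orientation; "ft_force": force on the tool from outside, world axes, zero at the start; "wrist_torque": the same for the moment, N m; "finger_gap": finger opening in mm.
Only numpy, scipy, OpenCV 4.12 (cv2) and the standard library are available. Lean on these libraries where they do the work, as an engineer would, in place of code of your own. Each camera call takes 0.05 s, during which the arm holds its last target. There are 200 camera calls.

## Working session

There is one attempt and no reset: what is moved stays moved. The work goes in short steps, Python scripts to look and compute and a shell command to move; the robot and the scene stay as the last step left them, time stands still between calls to the robot, and variables do not carry over. Pictures are saved under pics/ and viewed, about 8 in all and at most 12, crops included, and the job is handed in when it is done.

```bash
mkdir -p pics; ls; python3 - <<'E'
from bench import telemetry, snapshot, camera_params
import cv2, numpy as np
s=telemetry.sense(); print({k:np.round(v,3).tolist() for k,v in s.items()})
for n in ("top","side"):
    p,d=snapshot(n); cv2.imwrite(f"pics/{n}0.png",p[:,:,::-1]); np.save(f"{n}0.npy",d); c=camera_params(n); np.savez(f"{n}_c.npz",**{k:np.array(v) for k,v in c.items()}); print(n,np.round(c["K"],1).tolist(),np.round(c["D"],4),np.round(c["extrinsics"],3).tolist())
E
```

```text
pics
{'time': 0.0, 'joint_pos': [-79.147, 7.516, 85.33, -0.0, 87.26, -4.891], 'qd': [0.018, 0.037, -0.008, 0.024, -0.077, 0.003], 'joint_efforts': [0.0, -56.939, -50.056, -0.0, 0.015, 0.0], 'tool_pos': [162.731, -576.901, 209.028], 'tcp_rot': [-179.894, -0.009, 15.744], 'ft_force': [0.646, -0.071, 0.122], 'wrist_torque': [-0.007, -0.053, 0.017], 'finger_gap': 85.356}
top [[447.5, 0.0, 281.1], [0.0, 447.5, 213.6], [0.0, 0.0, 1.0]] [0.0445 0.     0.     0.     0.    ] [[0.003, -0.997, 0.079, 439.169], [-1.0, -0.004, -0.013, -5.348], [0.013, -0.079, -0.997, 930.971], [0.0, 0.0, 0.0, 1.0]]
side [[546.8, 0.0, 283.2], [0.0, 546.8, 219.2], [0.0, 0.0, 1.0]] [0.0234 0.     0.     0.     0.    ] [[0.998, -0.047, 0.032, 473.443], [-0.051, -0.491, 0.87, -1083.177], [-0.025, -0.87, -0.492, 713.91], [0.0, 0.0, 0.0, 1.0]]
```

View pics/top0.png

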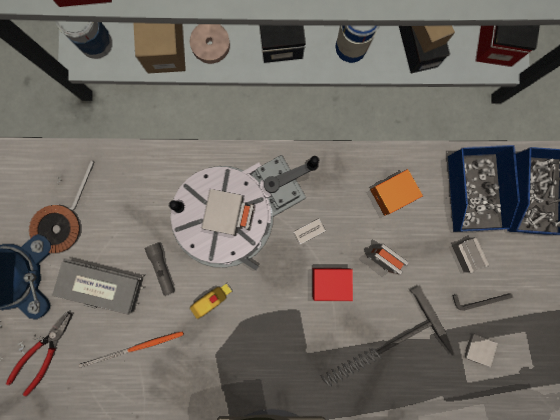

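View pics/side0.png

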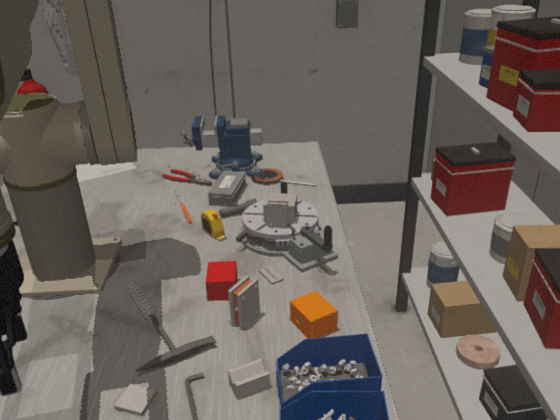

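Top view: the table is at (222,215) with its handle at (177,207). The lock pivot is at (272,184), its knob at (313,162), and the dark index dog at the rim near (250,264).

Look-alikes:
- **Magnet:** the small one is on the table at (247,217). The larger one on the bench at (385,258) is not wanted.
- **Bracket:** the grey one is on the table at (222,212). The orange and red blocks at (396,190) and (332,284) are not meant.
- **Leave alone:** coupon (309,232), tape (212,300), lamp (160,268).

```bash
cat > h.py <<'E'
import numpy as np, cv2
def ray(n,uv,z,c=None):
    c=c or np.load(f"{n}_c.npz"); K,D,T=np.array(c["K"]),np.array(c["D"],float),np.array(c["extrinsics"])
    q=cv2.undistortPoints(np.array(uv,float).reshape(-1,1,2),K,D).reshape(-1,2)
    d=np.c_[q,np.ones(len(q))]@T[:3,:3].T; o=T[:3,3]
    return o+d*((z-o[2])/d[:,2])[:,None]
E
python3 - <<'E'
import cv2,numpy as np
from h import ray
im=cv2.imread("pics/top0.png"); g=im.max(2)
def blob(x0,y0,x1,y1,t=40):
    m=(g[y0:y1,x0:x1]<t).astype(np.uint8); n,l,s,c=cv2.connectedComponentsWithStats(m)
    i=1+s[1:,4].argmax(); return c[i]+[x0,y0],s[i]
for nm,b,z in(("handle",(165,195,190,220),109),("knob",(302,150,325,174),123)):
    c,s=blob(*b); print(nm,c,s,ray("top",[c],z).round(1))
d=np.load("top0.npy")
print("lock px",ray("top",[(271.5,184.5)],72).round(1))
# table disc: points with height 50..62 from depth
v,u=np.mgrid[150:280,150:300]; 
c=np.load("top_c.npz");T=c["extrinsics"]
q=cv2.undistortPoints(np.c_[u.ravel(),v.ravel()].astype(float).reshape(-1,1,2),c["K"],c["D"]).reshape(-1,2)
P=(np.c_[q,np.ones(len(q))]*d[150:280,150:300].reshape(-1,1))@T[:3,:3].T+T[:3,3]
m=(abs(P[:,2]-56)<5); mm=m.reshape(u.shape).astype(np.uint8)
n,l,s,_=cv2.connectedComponentsWithStats(mm); i=1+s[1:,4].argmax()
pts=np.c_[u[l==i],v[l==i]]; hull=cv2.convexHull(pts.astype(np.int32)).reshape(-1,2)
W=ray("top",hull,56); (cx,cy),r=cv2.minEnclosingCircle(W[:,:2].astype(np.float32)); print("table",cx,cy,r)
print("magnet/bracket heights", np.median(P[:,2][m]))
cv2.imwrite("pics/crop1.png",cv2.resize(im[140:285,150:340],None,fx=4,fy=4,interpolation=cv2.INTER_CUBIC))
E
```

```text
handle [176.62295082 205.81967213] [  5   6  14  12 122] [[517.9 176.2 109. ]]
knob [312.40677966 163.09322034] [  5   6  12  14 118] [[596.2 -72.4 123. ]]
lock px [[563.7   2.7  72. ]]
table 507.1351623535156 105.10528564453125 95.43152618408203
magnet/bracket heights 58.30596047241613
```

View pics/crop1.png

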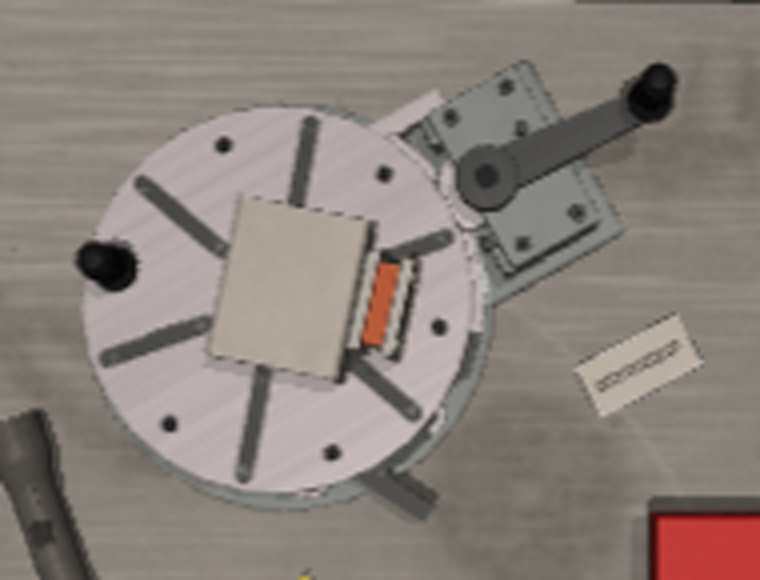

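The crop confirms the choice: handle at crop (108,265), lever knob at (655,88), bare grey bracket with the small orange-cored magnet against it, and the index dog at (410,490). The lock distance comes out at 117 mm, which matches. Now I move above the knob.

```bash
python3 -c "
import numpy as np;from h import ray
d=np.load('top0.npy');print(d[[15,60,78,130],:][:,[200,280,340]])
print(ray('top',[(280,19),(280,80)],400).round(),ray('top',[(280,19)],600).round())"
python3 -m jog '[[[0.93,-0.6,0,0,0,0,1],[0.93,-0.61,0,0,0,0,0.42],[0.93,-0.61,0,0,0,0,0.42],[0.93,-0.61,0,0,0,0,0.42],[0.93,-0.61,0,0,0,0,0.42],[0.93,-0.61,0,0,0,0,0.42],[0.93,-0.61,0,0,0,0,0.42],[0.93,-0.61,0,0,0,0,0.42],[0.93,-0.61,0,0,0,0,0.42],[0.93,-0.6,0,0,0,0,0.42],[0.93,-0.6,0,0,0,0,0.42],[0.93,-0.6,0,0,0,0,0.42]]]' 25
```

```text
[[1112.7588 1111.3104 1115.5155]
 [1528.861  1525.0835 1539.452 ]
 [1527.9104 1530.9318 1535.0219]
 [1713.0784 1726.927  1725.5358]]
[[720. -10. 400.]
 [644. -10. 400.]] [[614.  -8. 600.]]
time: 1.6
tool_pos: [601.9, -74.1, 209.6]
tcp_rot: [-180.0, 0.0, 15.8]
ft_force: [1.0, -0.3, -0.1]
finger_gap: 35.9
```

```bash
python3 -m jog '[[[0,0,0,0,0,-0.028,0.42],[0,0,0,0,0,-0.0284,0.42],[0,0,0,0,0,-0.0284,0.42],[0,0,0,0,0,-0.0284,0.42],[0,0,0,0,0,-0.0284,0.42],[0,0,0,0,0,-0.0284,0.42],[0,0,0,0,0,-0.0284,0.42],[0,0,0,0,0,-0.0284,0.42],[0,0,0,0,0,-0.0284,0.42],[0,0,0,0,0,-0.028,0.42]]]'
python3 - <<'E'
from bench import snapshot,camera_params,telemetry
import cv2,numpy as np
c=camera_params("wrist");p,d=snapshot("wrist");np.savez("w1_c.npz",**{k:np.array(v) for k,v in c.items()});np.save("w1.npy",d)
cv2.imwrite("pics/w1.png",p[:,:,::-1]);print(np.round(c["extrinsics"],3).tolist(),telemetry.sense()["joint_pos"])
E
```

```text
time: 2.85
tool_pos: [600.8, -75.7, 209.4]
tcp_rot: [-180.0, -0.0, 118.0]
ft_force: [0.1, -0.4, 0.2]
finger_gap: 35.6
[[0.883, 0.447, 0.144, 563.962], [0.47, -0.839, -0.274, -6.0], [-0.002, 0.309, -0.951, 374.297], [0.0, 0.0, 0.0, 1.0]] [-1.20278227e+01  8.40044970e+00  8.43174985e+01  3.61264445e-03
  8.73446670e+01 -4.05683367e+01]
```

View pics/w1.png

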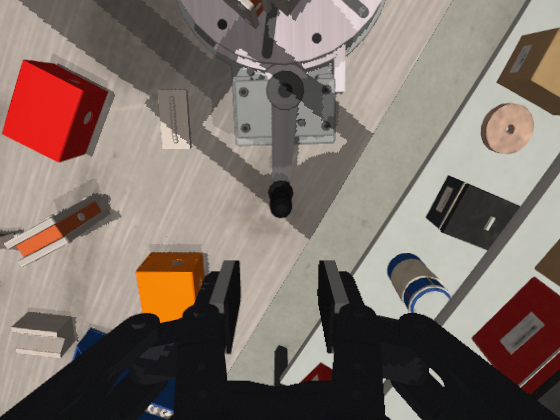

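The wrist view shows the knob's top at about (280,206) with the lever's pivot at (285,90). The knob sits between the fingers, which are at (230,300) and (330,300).

```bash
python3 - <<'E'
import cv2,numpy as np
from h import ray
c=dict(np.load("w1_c.npz"));g=cv2.imread("pics/w1.png").max(2)
m=(g[170:225,262:300]<45).astype(np.uint8);n,l,s,ce=cv2.connectedComponentsWithStats(m);i=1+s[1:,4].argmax();print(s[i]+np.array([262,170,0,0,0]))
L,T,w,h,a=s[i]+np.array([262,170,0,0,0])
print("top",ray(0,[(L+w/2,T+h-w/2)],123,c).round(1),"base",ray(0,[(L+w/2,T+w/2-1)],72,c).round(1),"lock",ray(0,[(285,90)],74,c).round(1))
E
```

```text
[268 181  25  37 730]
top [[601.8 -75.3 123. ]] base [[603.7 -78.5  72. ]] lock [[565.3   1.3  74. ]]
```

```bash
python3 -m jog '[[[-0.03,0.02,0.5,0,0,0,0.42],[0,0,0.5,0,0,0,0.42],[0,0,0.5,0,0,0,0.42],[0,0,0.5,0,0,0,0.42],[0,0,0.46,0,0,0,0.42],[0,0,0,0,0,0,0.26],[0,0,0,0,0,0,0.26],[0,0,0,0,0,0,0.26]]]' 20
```

```text
time: 3.9
tool_pos: [603.7, -76.8, 88.7]
tcp_rot: [179.9, 0.1, 117.7]
ft_force: [0.3, 0.5, -0.2]
finger_gap: 22.2
```

```bash
python3 -m jog '[[[0.0,-0.08,0,0,0,0.007,0.26],[0.007,-0.153,0,0,0,0.0139,0.26],[0.007,-0.153,0,0,0,0.0139,0.26],[0.007,-0.153,0,0,0,0.0139,0.26],[0.007,-0.153,0,0,0,0.0139,0.26]]]'
python3 -m jog '[[[0.007,-0.153,0,0,0,0.0139,0.26],[0.007,-0.153,0,0,0,0.0139,0.26],[0.007,-0.153,0,0,0,0.0139,0.26],[0.007,-0.153,0,0,0,0.0139,0.26],[0.007,-0.153,0,0,0,0.0139,0.26],[0.007,-0.153,0,0,0,0.0139,0.26]]]'
```

```text
time: 4.53
tool_pos: [570.7, -86.4, 88.6]
tcp_rot: [179.8, 0.0, 95.0]
ft_force: [1.4, 1.3, -0.4]
finger_gap: 22.2
time: 5.28
tool_pos: [526.1, -78.6, 88.6]
tcp_rot: [179.8, -0.1, 64.9]
ft_force: [1.6, -0.0, 0.3]
finger_gap: 22.5
```

```bash
python3 -m jog '[[[0.007,-0.153,0,0,0,0.0139,0.26],[0.007,-0.153,0,0,0,0.0139,0.26],[0.007,-0.153,0,0,0,0.0139,0.26],[0.007,-0.153,0,0,0,0.0139,0.26],[0.007,-0.153,0,0,0,0.0139,0.26],[0.007,-0.153,0,0,0,0.0139,0.26]]]'
python3 -m jog '[[[0.003,-0.077,0,0,0,0.007,0.26],[0.003,-0.077,0,0,0,0.007,0.26],[0.003,-0.077,0,0,0,0.007,0.26]]]'
```

```text
time: 6.02
tool_pos: [491.4, -49.5, 88.7]
tcp_rot: [179.9, -0.1, 34.9]
ft_force: [1.8, -0.2, 0.6]
finger_gap: 22.0
time: 6.4
tool_pos: [485.4, -39.7, 88.6]
tcp_rot: [179.9, -0.1, 27.4]
ft_force: [0.9, -1.7, 0.5]
finger_gap: 21.8
```

```bash
python3 -m jog '[[[0.001,-0.05,0,0,0,0.004,0.26],[0.001,-0.05,0,0,0,0.004,0.26]]]'; python3 -m jog '[[[0.001,-0.03,0,0,0,0.003,0.26],[0.001,-0.03,0,0,0,0.003,0.26]]]'
```

```text
time: 6.65
tool_pos: [482.8, -35.0, 88.0]
tcp_rot: [179.9, -0.1, 24.6]
ft_force: [0.6, -1.6, 1.3]
finger_gap: 22.1
time: 6.9
tool_pos: [482.2, -33.3, 87.7]
tcp_rot: [179.8, -0.1, 22.4]
ft_force: [6.1, -9.7, -3.3]
finger_gap: 22.1
```

Force rose to 11 N at the free end. I'll back off, lift out and go above the table handle.

```bash
python3 -m jog '[[[0,0.05,0,0,0,0,0.42],[0,0,0,0,0,0,0.42],[0,0,-0.4,0,0,0,0.42],[0,0,-0.5,0,0,0,0.42],[0,0,-0.5,0,0,0,0.42]]]'
python3 -m jog '[[[0.46,-0.73,0,0,0,0,0.42],[0.46,-0.74,0,0,0,0,0.42],[0.46,-0.74,0,0,0,0,0.42],[0.46,-0.74,0,0,0,0,0.42],[0.46,-0.74,0,0,0,0,0.42],[0,0,0,0,0,-0.0267,0.42],[0,0,0,0,0,-0.0267,0.42],[0,0,0,0,0,-0.0267,0.42],[0,0,0,0,0,-0.0267,0.42],[0,0,0,0,0,-0.0267,0.42],[0,0,0,0,0,-0.0267,0.42],[0,0,0,0,0,0,0.42]]]'
python3 - <<'E'
from bench import snapshot,camera_params
import cv2,numpy as np
c=camera_params("wrist");p,d=snapshot("wrist");np.savez("w2_c.npz",**{k:np.array(v) for k,v in c.items()})
t,_=snapshot("top"); cv2.imwrite("pics/top2.png",t[:,:,::-1])
cv2.imwrite("pics/w2.png",np.hstack([cv2.resize(p,(400,300)),cv2.resize(t[140:290,150:350],(400,300),interpolation=2)])[:,:,::-1]);cv2.imwrite("pics/w2f.png",p[:,:,::-1])
E
```

```text
time: 7.52
tool_pos: [481.4, -34.0, 157.4]
tcp_rot: [-179.9, 0.1, 22.5]
ft_force: [0.9, -0.1, -0.8]
finger_gap: 35.8
time: 9.02
tool_pos: [517.2, 180.2, 156.7]
tcp_rot: [-179.9, 0.0, 80.1]
ft_force: [-0.9, -0.3, 0.6]
finger_gap: 35.9
```

View pics/w2.png

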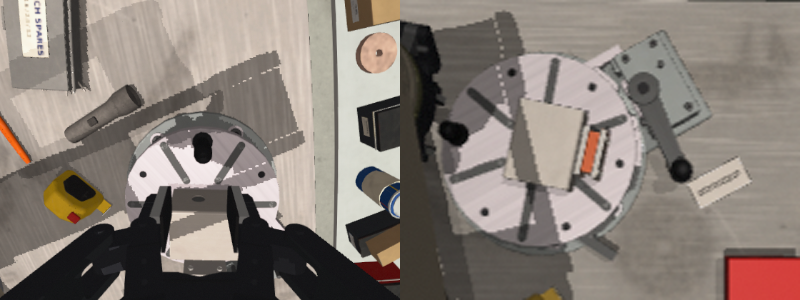

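Left wrist view: the handle is at (202,148), i.e. (283,207) full size, ahead of the open fingers. Right, top-view crop: the lever stands at its free end with the knob at (682,170), and bracket, magnet and coupon look untouched.

```bash
python3 - <<'E'
import cv2,numpy as np
from h import ray
c=dict(np.load("w2_c.npz"));g=cv2.imread("pics/w2f.png").max(2)
x0,y0=255,175
m=(g[y0:240,x0:310]<45).astype(np.uint8);n,l,s,ce=cv2.connectedComponentsWithStats(m);i=1+s[1:,4].argmax();L,T,w,h,a=s[i]+np.array([x0,y0,0,0,0]);print(L,T,w,h,a)
print("top",ray(0,[(L+w/2,T+h-w/2)],109,c).round(1),"base",ray(0,[(L+w/2,T+w/2-1)],60,c).round(1))
E
```

```text
270 185 27 44 964
top [[521.3 184.7 109. ]] base [[521.5 182.6  60. ]]
```

```bash
python3 -m jog '[[[0.083,0.07,0,0,0,0,0.42],[0,0,0.4,0,0,0,0.42],[0,0,0.5,0,0,0,0.42],[0,0,0.5,0,0,0,0.42],[0,0,0.22,0,0,0,0.42],[0,0,0,0,0,0,0.26],[0,0,0,0,0,0,0.26],[0,0,0,0,0,0,0.26]]]' 20
```

```text
time: 10.12
tool_pos: [522.6, 183.8, 77.3]
tcp_rot: [179.9, -0.1, 80.2]
ft_force: [-0.5, -0.5, 0.6]
finger_gap: 22.0
```

```bash
python3 -m jog '[[[0,-0.02,0,0,0,0,0.26],[0,-0.04,0,0,0,-0.003,0.26],[-0.001,-0.06,0,0,0,-0.006,0.26],[-0.002,-0.08,0,0,0,-0.008,0.26]]]'
```

```text
time: 10.62
tool_pos: [512.4, 184.8, 76.5]
tcp_rot: [179.9, -0.0, 86.5]
ft_force: [4.1, -1.9, 0.6]
finger_gap: 22.3
```

```bash
python3 -m jog '[[[-0.003,-0.098,0,0,0,-0.0097,0.26],[-0.003,-0.098,0,0,0,-0.0097,0.26],[-0.003,-0.098,0,0,0,-0.0097,0.26],[-0.003,-0.098,0,0,0,-0.0097,0.26],[-0.003,-0.098,0,0,0,-0.0097,0.26]]]'; python3 -m jog '[[[-0.003,-0.098,0,0,0,-0.0097,0.26],[-0.003,-0.098,0,0,0,-0.0097,0.26],[-0.003,-0.098,0,0,0,-0.0097,0.26],[-0.003,-0.09,0,0,0,-0.0097,0.26],[-0.002,-0.06,0,0,0,-0.006,0.26],[-0.001,-0.03,0,0,0,-0.003,0.26]]]'
python3 - <<'E'
from bench import snapshot,telemetry
import cv2,numpy as np
print(np.round(telemetry.sense()["ft_force"],1))
t,_=snapshot("top"); cv2.imwrite("pics/top3.png",t[:,:,::-1])
cv2.imwrite("pics/top3c.png",cv2.resize(t[140:290,150:350],(800,600),interpolation=2)[:,:,::-1])
E
```

```text
time: 11.25
tool_pos: [488.0, 182.7, 76.5]
tcp_rot: [179.9, 0.0, 104.0]
ft_force: [3.7, -0.8, -0.3]
finger_gap: 22.2
time: 12.0
tool_pos: [466.0, 173.8, 76.5]
tcp_rot: [179.9, 0.0, 121.1]
ft_force: [3.5, 0.4, -0.6]
finger_gap: 22.2
[ 3.5  0.4 -0.6]
```

View pics/top3c.png

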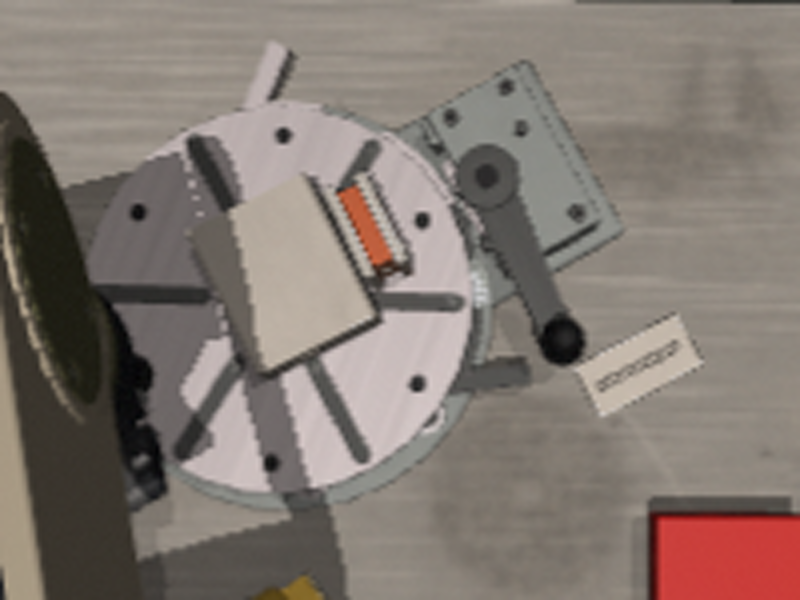

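The dog at crop (500,372) now faces the housing's lower side at (500,265), with about 20° still to go. Next I move up quickly, then feel with small steps under a force guard.

```bash
cat > chk.py <<'E'
import numpy as np,sys
from bench import telemetry
f=np.linalg.norm(telemetry.sense()["ft_force"][:2]); print("F",round(f,1)); sys.exit(f>6.5)
E
python3 -m jog '[[[0,-0.03,0,0,0,-0.003,0.26],[-0.001,-0.055,0,0,0,-0.0056,0.26],[-0.001,-0.055,0,0,0,-0.0056,0.26]]]' && python3 chk.py && python3 -m jog '[[[-0.001,-0.055,0,0,0,-0.0056,0.26],[-0.001,-0.04,0,0,0,-0.004,0.26],[0,-0.03,0,0,0,-0.003,0.26]]]' && python3 chk.py && python3 -m jog '[[[0,-0.02,0,0,0,-0.002,0.26],[0,-0.02,0,0,0,-0.002,0.26]]]' && python3 chk.py && python3 -m jog '[[[0,-0.02,0,0,0,-0.002,0.26],[0,-0.02,0,0,0,-0.002,0.26]]]' && python3 chk.py && python3 -m jog '[[[0,-0.02,0,0,0,-0.002,0.26],[0,-0.02,0,0,0,-0.002,0.26]]]' && python3 chk.py
```

```text
time: 12.42
tool_pos: [460.0, 169.9, 76.4]
tcp_rot: [180.0, 0.0, 126.2]
ft_force: [2.4, 2.2, 1.7]
finger_gap: 22.6
F 3.3False
```

```bash
sed -i 's/sys.exit(f>6.5)/sys.exit(int(f>6.5))/' chk.py
python3 -m jog '[[[-0.001,-0.055,0,0,0,-0.0056,0.26],[-0.001,-0.04,0,0,0,-0.004,0.26],[0,-0.03,0,0,0,-0.003,0.26]]]' && python3 chk.py && python3 -m jog '[[[0,-0.02,0,0,0,-0.002,0.26],[0,-0.02,0,0,0,-0.002,0.26]]]' && python3 chk.py && python3 -m jog '[[[0,-0.02,0,0,0,-0.002,0.26],[0,-0.02,0,0,0,-0.002,0.26]]]' && python3 chk.py && python3 -m jog '[[[0,-0.02,0,0,0,-0.002,0.26],[0,-0.02,0,0,0,-0.002,0.26]]]' && python3 chk.py
```

```text
time: 12.8
tool_pos: [454.7, 166.0, 76.1]
tcp_rot: [-180.0, -0.0, 130.7]
ft_force: [3.1, 1.4, 2.4]
finger_gap: 22.3
F 3.4
time: 13.05
tool_pos: [453.3, 164.7, 76.1]
tcp_rot: [180.0, -0.0, 132.1]
ft_force: [2.0, 3.0, 2.2]
finger_gap: 21.9
F 3.6
time: 13.3
tool_pos: [451.8, 163.3, 76.0]
tcp_rot: [-180.0, -0.0, 133.5]
ft_force: [1.6, 2.2, 1.1]
finger_gap: 22.2
F 2.7
time: 13.55
tool_pos: [450.3, 161.9, 76.0]
tcp_rot: [-180.0, -0.0, 135.0]
ft_force: [1.6, 2.9, 1.4]
finger_gap: 22.3
F 3.3
```

```bash

python3 -m jog '[[[0,-0.02,0,0,0,-0.002,0.26],[0,-0.02,0,0,0,-0.002,0.26]]]' && python3 chk.py && python3 -m jog '[[[0,-0.02,0,0,0,-0.002,0.26],[0,-0.02,0,0,0,-0.002,0.26]]]' && python3 chk.py && python3 -m jog '[[[0,-0.015,0,0,0,-0.0015,0.26],[0,-0.015,0,0,0,-0.0015,0.26]]]' && python3 chk.py && python3 -m jog '[[[0,-0.015,0,0,0,-0.0015,0.26],[0,-0.015,0,0,0,-0.0015,0.26]]]' && python3 chk.py && python3 -m jog '[[[0,-0.015,0,0,0,-0.0015,0.26],[0,-0.015,0,0,0,-0.0015,0.26]]]' && python3 chk.py && python3 -m jog '[[[0,-0.015,0,0,0,-0.0015,0.26],[0,-0.015,0,0,0,-0.0015,0.26]]]' && python3 chk.py && python3 -m jog '[[[0,-0.015,0,0,0,-0.0015,0.26],[0,-0.015,0,0,0,-0.0015,0.26]]]' && python3 chk.py
```

```text
time: 13.8
tool_pos: [448.9, 160.5, 76.0]
tcp_rot: [-180.0, -0.0, 136.4]
ft_force: [1.0, 3.6, 1.5]
finger_gap: 22.1
F 3.8
time: 14.05
tool_pos: [447.6, 159.0, 76.0]
tcp_rot: [-180.0, -0.0, 137.9]
ft_force: [0.6, 2.6, 1.4]
finger_gap: 22.1
F 2.7
time: 14.3
tool_pos: [446.6, 157.9, 76.0]
tcp_rot: [-180.0, -0.0, 138.9]
ft_force: [0.6, 3.3, 1.0]
finger_gap: 22.4
F 3.4
time: 14.55
tool_pos: [445.6, 156.8, 76.0]
tcp_rot: [-180.0, -0.0, 140.0]
ft_force: [1.0, 3.4, 0.7]
finger_gap: 22.3
F 3.5
time: 14.8
tool_pos: [444.7, 155.6, 76.1]
tcp_rot: [-180.0, -0.0, 141.1]
ft_force: [-0.0, 3.1, 1.1]
finger_gap: 22.4
F 3.1
time: 15.05
tool_pos: [443.7, 154.4, 76.0]
tcp_rot: [-180.0, -0.0, 142.2]
ft_force: [0.4, 3.3, 0.6]
finger_gap: 22.1
F 3.4
time: 15.3
tool_pos: [442.8, 153.2, 76.0]
tcp_rot: [-180.0, -0.0, 143.3]
ft_force: [0.1, 3.7, 0.5]
finger_gap: 22.3
F 3.7
```

```bash

python3 -m jog '[[[0,-0.015,0,0,0,-0.0015,0.26],[0,-0.015,0,0,0,-0.0015,0.26]]]' && python3 chk.py && python3 -m jog '[[[0,-0.015,0,0,0,-0.0015,0.26],[0,-0.015,0,0,0,-0.0015,0.26]]]' && python3 chk.py && python3 -m jog '[[[0,-0.015,0,0,0,-0.0015,0.26],[0,-0.015,0,0,0,-0.0015,0.26]]]' && python3 chk.py && python3 -m jog '[[[0,-0.015,0,0,0,-0.0015,0.26],[0,-0.015,0,0,0,-0.0015,0.26]]]' && python3 chk.py && python3 -m jog '[[[0,-0.015,0,0,0,-0.0015,0.26],[0,-0.015,0,0,0,-0.0015,0.26]]]' && python3 chk.py && python3 -m jog '[[[0,-0.015,0,0,0,-0.0015,0.26],[0,-0.015,0,0,0,-0.0015,0.26]]]' && python3 chk.py && python3 -m jog '[[[0,-0.015,0,0,0,-0.0015,0.26],[0,-0.015,0,0,0,-0.0015,0.26]]]' && python3 chk.py
```

```text
time: 15.55
tool_pos: [442.0, 152.0, 76.0]
tcp_rot: [-180.0, -0.0, 144.3]
ft_force: [-0.6, 4.4, 0.3]
finger_gap: 22.2
F 4.4
time: 15.8
tool_pos: [441.4, 151.1, 76.1]
tcp_rot: [179.9, 0.0, 145.4]
ft_force: [2.8, 6.3, -2.3]
finger_gap: 22.0
F 6.9
```

```bash

python3 -m jog '[[[0,-0.006,0,0,0,0,0.26]]]'; python3 -m jog '[[[0,0,0,0,0,0,0.26]]]'
python3 - <<'E'
from bench import snapshot
import cv2
t,_=snapshot("top"); cv2.imwrite("pics/top4.png",t[:,:,::-1])
cv2.imwrite("pics/top4c.png",cv2.resize(t[140:290,150:350],(800,600),interpolation=2)[:,:,::-1])
E
```

```text
time: 15.92
tool_pos: [441.4, 151.1, 76.1]
tcp_rot: [179.9, 0.0, 145.4]
ft_force: [3.3, 7.3, -2.2]
finger_gap: 22.4
time: 16.05
tool_pos: [441.4, 151.1, 76.1]
tcp_rot: [179.9, 0.0, 145.4]
ft_force: [1.3, 6.6, -3.2]
finger_gap: 22.2
```

View pics/top4c.png

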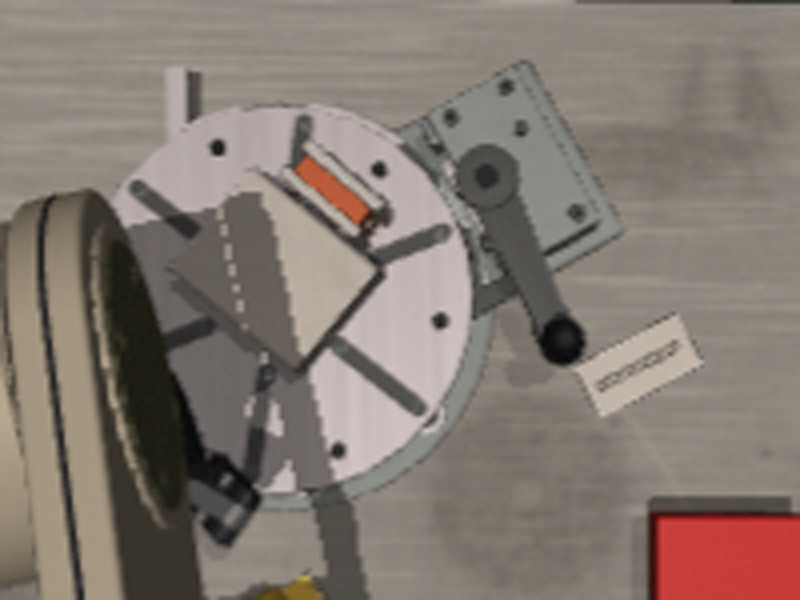

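The dog now bears on the housing side at crop (487,300), and the tool stands still while the force rises, so this is the soft stop at about 1.1 rad. I'll release, lift and go back to the knob.

```bash
python3 -m jog '[[[0,0.02,0,0,0,0,0.3],[0,0,0,0,0,0,0.42],[0,0,0,0,0,0,0.42],[0,0,-0.4,0,0,0,0.42],[0,0,-0.6,0,0,0,0.42],[0,0,-0.6,0,0,0,0.42],[-0.557,-0.522,0,0,0,0,0.42],[-0.557,-0.522,0,0,0,0,0.42],[-0.557,-0.522,0,0,0,0,0.42],[-0.557,-0.522,0,0,0,0,0.42],[-0.557,-0.522,0,0,0,0,0.42]]]'
python3 -m jog '[[[0,0,0,0,0,0.0284,0.42],[0,0,0,0,0,0.0284,0.42],[0,0,0,0,0,0.0284,0.42],[0,0,0,0,0,0.0284,0.42],[0,0,0,0,0,0.0284,0.42],[0,0,0,0,0,0.0284,0.42],[0,0,0,0,0,0.0284,0.42],[0,0,0,0,0,0.0284,0.42],[0,0,0,0,0,0.0284,0.42],[0,0,0,0,0,0.0284,0.42],[0,0,0,0,0,0.0284,0.42],[0,0,0,0,0,0.0284,0.42]]]'
python3 - <<'E'
from bench import snapshot,camera_params
import cv2,numpy as np
c=camera_params("wrist");p,d=snapshot("wrist");np.savez("w3_c.npz",**{k:np.array(v) for k,v in c.items()})
cv2.imwrite("pics/w3.png",p[:,:,::-1])
E
```

```text
time: 17.48
tool_pos: [482.1, -36.5, 156.1]
tcp_rot: [-180.0, 0.0, 145.4]
ft_force: [0.6, 0.8, 1.0]
finger_gap: 35.7
time: 18.98
tool_pos: [481.9, -35.3, 156.0]
tcp_rot: [180.0, 0.0, 22.3]
ft_force: [-0.6, 1.0, 0.3]
finger_gap: 35.8
```

View pics/w3.png

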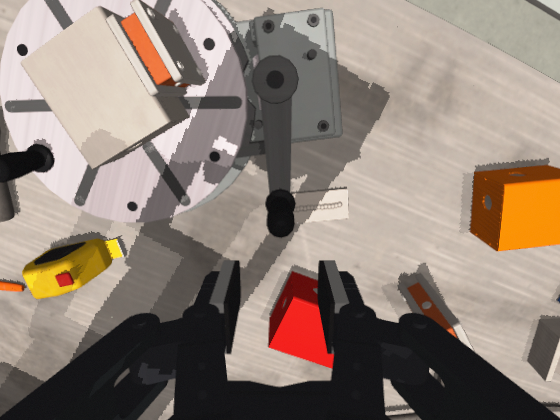

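The knob stands centred between the fingers at (280,215), and the table handle at (40,158) is well clear. I'll go down and start back slowly through the jam zone.

```bash
python3 -m jog '[[[0,0,0.4,0,0,0,0.42],[0,0,0.5,0,0,0,0.42],[0,0,0.5,0,0,0,0.42],[0,0,0,0,0,0,0.26],[0,0,0,0,0,0,0.26],[0,0,0,0,0,0,0.26],[0,0.02,0,0,0,0,0.26]]]' 20 && python3 chk.py && python3 -m jog '[[[0,0.03,0,0,0,-0.003,0.26],[0.001,0.03,0,0,0,-0.003,0.26]]]' && python3 chk.py && python3 -m jog '[[[0.001,0.03,0,0,0,-0.003,0.26],[0.001,0.03,0,0,0,-0.003,0.26]]]' && python3 chk.py && python3 -m jog '[[[0.001,0.03,0,0,0,-0.003,0.26],[0.001,0.03,0,0,0,-0.003,0.26]]]' && python3 chk.py && python3 -m jog '[[[0.001,0.03,0,0,0,-0.003,0.26],[0.001,0.03,0,0,0,-0.003,0.26]]]' && python3 chk.py && python3 -m jog '[[[0.001,0.03,0,0,0,-0.003,0.26],[0.001,0.03,0,0,0,-0.003,0.26]]]' && python3 chk.py
```

```text
time: 19.9
tool_pos: [483.2, -36.2, 87.2]
tcp_rot: [179.9, -0.1, 22.7]
ft_force: [-0.3, -0.5, 0.3]
finger_gap: 22.5
F 0.6
time: 20.15
tool_pos: [483.8, -38.7, 86.3]
tcp_rot: [-180.0, -0.0, 24.9]
ft_force: [-0.5, 0.6, 1.1]
finger_gap: 22.4
F 0.8
time: 20.4
tool_pos: [485.1, -41.4, 86.1]
tcp_rot: [-180.0, -0.0, 27.1]
ft_force: [0.2, 0.9, -0.1]
finger_gap: 22.1
F 1.0
time: 20.65
tool_pos: [486.6, -44.1, 86.1]
tcp_rot: [-180.0, -0.0, 29.2]
ft_force: [1.0, 1.1, 1.0]
finger_gap: 22.2
F 1.4
time: 20.9
tool_pos: [488.1, -46.7, 86.0]
tcp_rot: [-180.0, 0.0, 31.4]
ft_force: [-0.1, 1.4, 0.9]
finger_gap: 22.2
F 1.4
time: 21.15
tool_pos: [489.7, -49.2, 86.0]
tcp_rot: [-180.0, 0.0, 33.6]
ft_force: [1.1, 1.1, -0.7]
finger_gap: 22.1
F 1.6
```

```bash
python3 -m jog '[[[0.001,0.03,0,0,0,-0.003,0.26],[0.001,0.03,0,0,0,-0.003,0.26]]]' && python3 chk.py && python3 -m jog '[[[0.001,0.03,0,0,0,-0.003,0.26],[0.001,0.03,0,0,0,-0.003,0.26]]]' && python3 chk.py && python3 -m jog '[[[0.001,0.03,0,0,0,-0.003,0.26],[0.001,0.03,0,0,0,-0.003,0.26]]]' && python3 chk.py && python3 -m jog '[[[0.001,0.03,0,0,0,-0.003,0.26],[0.001,0.03,0,0,0,-0.003,0.26]]]' && python3 chk.py && python3 -m jog '[[[0.001,0.03,0,0,0,-0.003,0.26],[0.001,0.03,0,0,0,-0.003,0.26],[0.001,0.03,0,0,0,-0.003,0.26]]]' && python3 chk.py
```

```text
time: 21.4
tool_pos: [491.5, -51.6, 86.1]
tcp_rot: [-180.0, 0.0, 35.7]
ft_force: [-0.2, 2.2, -0.2]
finger_gap: 22.3
F 2.2
time: 21.65
tool_pos: [493.4, -53.9, 86.1]
tcp_rot: [-180.0, 0.0, 37.9]
ft_force: [-0.5, 2.3, 0.1]
finger_gap: 22.4
F 2.3
time: 21.9
tool_pos: [495.3, -56.3, 86.0]
tcp_rot: [-180.0, 0.0, 40.0]
ft_force: [0.1, 0.3, -0.0]
finger_gap: 22.2
F 0.3
time: 22.15
tool_pos: [497.3, -58.5, 86.0]
tcp_rot: [-180.0, 0.0, 42.2]
ft_force: [-0.3, 1.5, 0.3]
finger_gap: 22.2
F 1.6
time: 22.52
tool_pos: [500.5, -61.7, 86.0]
tcp_rot: [-180.0, 0.0, 45.4]
ft_force: [-1.7, 0.7, 0.4]
finger_gap: 21.9
F 1.8
```

Past the jam zone with no rise in force. Now I swing on.

```bash
python3 -m jog '[[[0.003,0.08,0,0,0,-0.007,0.26],[0.005,0.12,0,0,0,-0.0111,0.26],[0.005,0.12,0,0,0,-0.0111,0.26],[0.005,0.12,0,0,0,-0.0111,0.26],[0.005,0.12,0,0,0,-0.0111,0.26]]]' && python3 chk.py && python3 -m jog '[[[0.005,0.12,0,0,0,-0.0111,0.26],[0.005,0.12,0,0,0,-0.0111,0.26],[0.005,0.12,0,0,0,-0.0111,0.26],[0.005,0.12,0,0,0,-0.0111,0.26],[0.005,0.12,0,0,0,-0.0111,0.26]]]' && python3 chk.py && python3 -m jog '[[[0.005,0.12,0,0,0,-0.0111,0.26],[0.005,0.12,0,0,0,-0.0111,0.26],[0.005,0.12,0,0,0,-0.0111,0.26],[0.005,0.12,0,0,0,-0.0111,0.26],[0.003,0.08,0,0,0,-0.007,0.26]]]' && python3 chk.py
```

```text
time: 23.15
tool_pos: [523.2, -78.0, 85.9]
tcp_rot: [-180.0, 0.0, 64.0]
ft_force: [-2.6, -0.7, -0.2]
finger_gap: 22.4
F 2.6
time: 23.78
tool_pos: [552.0, -86.2, 85.9]
tcp_rot: [-180.0, 0.0, 84.0]
ft_force: [-1.6, -1.3, -0.2]
finger_gap: 22.1
F 2.1
time: 24.4
tool_pos: [580.1, -84.6, 85.9]
tcp_rot: [-180.0, 0.0, 102.5]
ft_force: [-1.3, -2.6, 1.2]
finger_gap: 22.1
F 2.9
```

```bash
python3 -m jog '[[[0.003,0.08,0,0,0,-0.007,0.26],[0.003,0.08,0,0,0,-0.007,0.26],[0.003,0.08,0,0,0,-0.007,0.26],[0.003,0.08,0,0,0,-0.007,0.26],[0.002,0.05,0,0,0,-0.005,0.26]]]' && python3 chk.py && python3 -m jog '[[[0.001,0.04,0,0,0,-0.004,0.26],[0.001,0.04,0,0,0,-0.004,0.26]]]' && python3 chk.py && python3 -m jog '[[[0.001,0.03,0,0,0,-0.003,0.26],[0.001,0.03,0,0,0,-0.003,0.26]]]' && python3 chk.py && python3 -m jog '[[[0.001,0.03,0,0,0,-0.003,0.26],[0.001,0.03,0,0,0,-0.003,0.26]]]' && python3 chk.py && python3 -m jog '[[[0.001,0.03,0,0,0,-0.003,0.26],[0.001,0.03,0,0,0,-0.003,0.26]]]' && python3 chk.py && python3 -m jog '[[[0.001,0.03,0,0,0,-0.003,0.26],[0.001,0.03,0,0,0,-0.003,0.26]]]' && python3 chk.py
```

```text
time: 25.02
tool_pos: [597.5, -78.4, 86.0]
tcp_rot: [-180.0, 0.0, 114.3]
ft_force: [-1.1, -1.5, 0.0]
finger_gap: 22.4
F 1.9
time: 25.28
tool_pos: [601.1, -76.2, 86.0]
tcp_rot: [-180.0, 0.0, 117.2]
ft_force: [-0.6, -2.3, -0.5]
finger_gap: 22.2
F 2.3
time: 25.52
tool_pos: [603.7, -74.6, 86.1]
tcp_rot: [-180.0, 0.0, 119.3]
ft_force: [-1.0, -1.4, 0.6]
finger_gap: 21.6
F 1.7
time: 25.78
tool_pos: [606.3, -72.9, 86.1]
tcp_rot: [180.0, 0.0, 121.5]
ft_force: [-0.3, -1.3, -0.5]
finger_gap: 22.3
F 1.4
time: 26.02
tool_pos: [608.8, -71.3, 86.1]
tcp_rot: [180.0, 0.0, 123.7]
ft_force: [-0.3, -2.7, -1.2]
finger_gap: 22.1
F 2.7
time: 26.28
tool_pos: [609.1, -70.7, 85.9]
tcp_rot: [-179.7, -0.1, 125.8]
ft_force: [-14.4, -8.7, 8.4]
finger_gap: 22.2
F 16.9
```

Firm end felt with the knob at its locked bearing of about -60°. Back off, lift clear and look.

```bash
python3 -m jog '[[[0,-0.06,0,0,0,0,0.3],[0,0,0,0,0,0,0.42],[0,0,0,0,0,0,0.42],[0,0,-0.4,0,0,0,0.42],[0,0,-0.8,0,0,0,0.42],[0,0,-0.9,0,0,0,0.42],[0,-0.8,0,0,0,0,0.42],[0,-0.8,0,0,0,0,0.42],[0,-0.8,0,0,0,0,0.42],[0,-0.8,0,0,0,0,0.42],[0,0,0,0,0,0,0.42]]]'
python3 - <<'E'
from bench import snapshot
import cv2,numpy as np
from h import ray
t,_=snapshot("top"); s,_=snapshot("side"); cv2.imwrite("pics/top5.png",t[:,:,::-1])
cv2.imwrite("pics/end.png",np.hstack([cv2.resize(t[140:290,150:350],(440,330),interpolation=2),cv2.resize(s[170:310,190:370],(352,330),interpolation=2)])[:,:,::-1])
g=t.max(2)
for nm,(x0,y0,x1,y1),z in(("handle",(165,195,225,285),83),("knob",(295,145,330,180),97)):
    m=(g[y0:y1,x0:x1]<40).astype(np.uint8); n,l,st,c=cv2.connectedComponentsWithStats(m); i=1+st[1:,4].argmax(); p=c[i]+[x0,y0]
    w=ray("top",[p],z)[0]; print(nm,p.round(1),st[i],w.round(1))
    o=np.array([507.1,105.1]) if nm=="handle" else np.array([565,1.5]); v=w[:2]-o; print(" r",np.hypot(*v),"deg",np.degrees(np.arctan2(v[1],v[0])))
E
```

```text
time: 27.65
tool_pos: [477.8, -166.3, 193.0]
tcp_rot: [180.0, 0.1, 125.6]
ft_force: [-0.2, 0.4, 0.3]
finger_gap: 35.9
handle [191.8 246.5] [ 20  47  14  10 105] [443.6 151.9  83. ]
 r 78.92693593892379 deg 143.59681466765713
knob [311.  160.1] [ 10   8  12  15 115] [606.9 -71.9  97. ]
 r 84.48300689981237 deg -60.29857418349701
```

View pics/end.png

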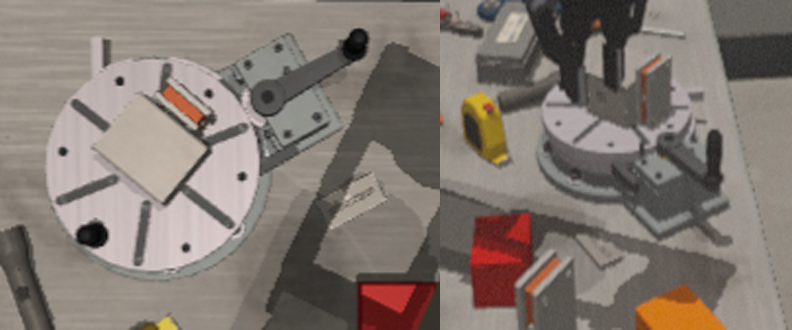

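The lever is at its locked bearing (-60.3° against about -61° for the base axis). The table has turned about 64° (1.11 rad), bracket and magnet stand upright, and tape, lamp and coupon are in place.

```bash
python3 -c "
from bench import job; print(job.hand_in())"
```

```text
the job is handed in; nothing more can be done
None
```

The table is at its second station and locked there; I handed the job in at about 28 s, and no verdict was reported.

- **Freeing the lever:** I swung it clockwise with the fingers loosely round the knob until the free end pushed back at about 11 N.
- **Turning the table:** I turned it anticlockwise by its handle. At about 7 N the tool stood still and the dog was seen against the housing. From the pictures that is about 64° (1.11 rad).
- **Locking:** I swung the lever back slowly through the 1.4–1.5 rad jam zone, where the force stayed at or below 2.3 N. It went on to the locked end, which peaked at about 17 N.

**Last checks:**
- The final top picture puts the lever at -60.3°, against an expected -61°.
- The bracket and magnet stand upright on the table; I judged this and their position on the table by eye only.
- The tape measure, lamp and coupon look undisturbed, again by eye.
- The robot is clear of everything, with the tool 193 mm up and contact force near zero.
- The knob's radius measured 84.5 mm against a nominal 88 mm, within the camera and centroid error. No check failed.

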